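Clamp the panel in the drilling fixture and start the cycle

ROBOT

A 7-joint arm with a two-finger parallel gripper is mounted at the origin on the work surface. World frame = base frame: x ahead of the robot, y to its left, z up, the work surface at z = 0. Lengths are in m, angles in rad, forces in N, time in s.
With the tool pointing down it reaches from about 0.425 to 1.025 m from the base axis. Payload 3.6 kg.
Tool frame: the origin (TCP) lies between the finger pads; the fingertips stand 14 mm ahead of it and the grasp point (between the pads) lies 5 mm behind it (tip_reach is the distance from the TCP to the fingertips, in m); z points along the fingers, y is the line along which they close (so a half turn about z gives the same grasp; the last joint's range is limited). The gripper opens to 85 mm and grips with 20 to 120 N. Pads are 22 mm wide; open, the fingers measure 114 mm over their backs; the gripper's body (76 mm by 85 mm) begins 54 mm behind the grasp point. The pads swing forward as they close: fully open they stand 13 mm farther back than shut.
Start: joints at [-1.353, 0.591, 0.048, 1.609, -0.033, 0.943, -0.034], TCP at [0.222, 0.69, 0.245] pointing down, gripper open.
Joint ranges: [-2.69, 2.69], [-0.47, 2.24], [-1.27, 1.36], [0.19, 2.51], [-1.53, 4.68], [0.08, 2.07], [-3.09, 3.09]. Speed limits (rad/s): [2.57, 2.57, 3.14, 3.14, 3.14, 3.14, 3.14].

INTERFACE

Orientations are given as a unit quaternion [x, y, z, w].
In Python, from workcell import * gives the robot as it stands.
- The arm moves only by the shell command python3 -m jog 'ROWS' [FORCE]. ROWS is JSON, a list of rows, each a list of 3 entries, a list of its own where there are three numbers: the shift along the world's x, y, z in units of 0.1 m (1.0 is 0.1 m), then the turn about the world's z in units of 45 degrees (1.0 is 45 degrees), then the opening, from -1 (shut) to 1 (fully open). In form: [[[dx, dy, dz], roll, hand], ...]. A call has 1 to 8 rows; each row is the pose to reach, as a shift and turn from the pose commanded when the call began; what a row does not reach only later rows make up. A row lasts 1/12 s, in which the tool goes at most 41.7 mm and 7.16 degrees, less where a joint would pass 70% of its speed; a pose out of reach is approached as far as the arm can. A call with a number of a shift or a turn outside -1 to 1 is refused whole. A call with a gripper value outside its range is refused whole. The fingers move at their own pace and stop on an object; FORCE is the grip in N (left out, the last holds). Time passes only in rows, so rows that repeat a pose let the fingers close. It gives the time, the measured TCP pose, the force, the opening and the grip force at its end, in the units of the state.
- get_state(): the state, without advancing time (a new reading comes with each control period).
- camera(name): name is "scene" or "side" or "wrist"; returns the picture (384x512x3 uint8, red, green, blue); there is no depth.
- camera_model(name): a dict with "fx", "fy", "cx", "cy" (pixels), "T" (4x4, takes a point from camera to world coordinates); the wrist camera has in their place "T_tool_cam" (4x4, takes a point from camera to tool coordinates, whose origin is the TCP and whose axes are the flange's). Camera axes: x right, y up, looking along -z (the intrinsics and any distortion apply to the point x, -y, -z); pixel columns grow to the right and rows downward; lengths in m; the calibration is good to about 2 mm. A picture is of the moment at which its call begins: read the wrist's pose just before it. camera_model takes no time and is no camera call.
- sign_off(): hands the job in; it is judged then, once.
The state is a dict: "clock": time; "joint_positions": joint angles; "dq": joint speeds; "joint_torque": joint torques, N m; "position": TCP position; "tcp_rot": TCP orientation; "contact_force": force on the tool from outside, world axes, zero at the start; "torque": the same for the moment, N m; "finger_gap": opening from 0.0 (shut) to 1.0 (fully open); "grasp_force": force on a finger pad.
Only numpy, scipy, OpenCV 4.12 (cv2) and the standard library are available. Lean on these libraries where they do the work, as an engineer would, in place of code of your own. Each camera call takes 0.05 s, during which the arm holds its last target. There are 200 camera calls.

TASK

Get the drilling fixture going: push the longer clamp arm all the way down until it lies level over the perforated clear panel, then push the shorter clamp arm down level in the same way, and only then press the square key on the grey control box fully in, hold it in for about half a second and let it spring back. Only push with the fingers: do not pick up or carry anything, do not press the round key, leave the panel in its nest and the other things where they are, and leave both clamps down.

Things in the scene. Friction and masses are not known exactly. Their poses are not given: they have to be found in the camera images.
- fixture: Fixed aluminium plate 220 (x) x 240 (y) x 12 mm, left or right of the centre line (control box on the other side), yaw up to 0.25 rad. Origin: centre of its underside, z up. Low strips, top 21 mm above the table, frame the panel. Two steel clamps stand near its far (+x) edge, 140 mm apart in y, arms pointing to its -x over the panel; which is on the left varies.
- panel: Loose perforated clear plastic panel 120 x 200 x 6 mm, 175 to 350 g, lying in the nest on the fixture (2 mm play), top 18 mm above the table. Origin at the centre of its underside.
- long_clamp (a joint): Hinge of the longer clamp arm (106 mm from hinge to tip), rad. Starts raised, at 0 to 0.2; its stop is at 0.70, where the arm is level (angle above level = 0.70 minus the value) and its rubber foot meets the panel. Stiff (0.3 N m friction, no spring: 3 to 5 N at the pad); stays where it is left. Axis parallel to the fixture's y.
- long_clamp_pad (a point): Centre of the top face of the square pad (28 x 28 mm, 10 mm thick) ending the longer arm, 92 mm along the arm from the hinge, 5 mm above the arm's centreline; it moves with the arm. The 16 mm wide arm runs to the hinge, its top flush with the pad. 49 mm above the table when level. For directions use fixture.
- long_clamp_hinge (a point): Point on the hinge axis of the longer clamp, 44 mm above the table, in the middle of the arm's width.
- short_clamp (a joint): Hinge of the shorter clamp arm (72 mm from hinge to tip), rad; same meaning, start range, stop at 0.70 and stiffness as long_clamp (5 to 8 N at the pad).
- short_clamp_pad (a point): Centre of the top face of the same kind of 28 x 28 mm pad on the shorter arm, 58 mm along the arm from the hinge and 5 mm above the arm's centreline; 49 mm above the table with the arm level.
- short_clamp_hinge (a point): Point on the hinge axis of the shorter clamp, 44 mm above the table.
- control_box: Grey steel box 150 (x) x 170 (y) x 55 mm high, fixed to the table, yaw up to 0.4 rad. Origin: centre of its underside, z up. On top, 35 mm in front (-x) of its centre, stand two black keys in steel bezels, 86 mm apart in y; which is on the left varies. Behind them are a round dial, 14 mm high, and a loose steel block.
- square_key (a joint): Travel of the square key, m: 0 out, 0.006 fully in, straight down, spring-returned (1.5 N to start, 5 N fully in).
- square_key_top (a point): Centre of the top of the square black key, 32 x 32 mm, 75 mm above the table when out; it stands 12 mm above its 46 mm square bezel.
- round_key (a joint): Travel of the round key, m: as for the square key. Not to be pressed.
- round_key_top (a point): Centre of the top of the round black key, 32 mm across, 75 mm above the table when out, in a round bezel 46 mm across.
- bit_block: Bystander: loose wooden block 34 x 60 x 22 mm with four drill bits standing in it (44 mm high in all), on the panel midway between the clamps. Origin at the centre of its underside.
- setup_block: Bystander: loose drilled steel block 50 x 75 x 25 mm lying on the control box behind the keys, top 80 mm above the table. Origin under its centre.
- screwdriver: Bystander: screwdriver lying on the table beyond the fixture and the box.
- solvent_can: Bystander: small closed metal can, 66 mm across, about 130 mm high, at the left of the table. Origin under its centre.
- paint_can: Bystander: open blue paint can, 108 mm across, 120 mm high, at the right of the table. Origin under its centre.
- tape_roll: Bystander: roll 90 mm across, 25 mm high, lying on the table beyond the fixture and the box.
- bench_brush: Bystander: black bench brush with a wooden handle, about 280 mm long and 50 mm high, lying at the left.
Things that resemble listed ones, but are neither listed nor needed, are in the scene too. Leave any green look-alike of the panel alone.

How it is judged:
On the way, in this order (a step that is already met when the one before it is completed fails the run):
1. the longer clamp arm is pushed down level (value of joint long_clamp above 0.62 rad), for 0.1 s.
2. then the shorter clamp arm is pushed down level (value of joint short_clamp above 0.62 rad), for 0.1 s.
3. then the square key is pressed in and held for a moment (value of joint square_key above 0.0042 m), for 0.25 s.
At the end, for the whole second after the job is handed in: Both clamp arms within 0.08 rad (about 5 degrees) of level (joint above 0.62 of 0.70), the square and round keys out (less than 1.5 mm in), the panel at rest within 10 mm of where it started, the bystanders within 30 mm of where they stood (value of joint each of long_clamp, short_clamp above 0.62 rad and value of joint each of square_key, round_key below 0.0015 m and not (distance of panel from where it was at the start of the episode above 0.01 m) and linear speed of panel below 0.02 m/s and not (distance of bit_block from where it was at the start of the episode above 0.03 m) and not (distance of setup_block from where it was at the start of the episode above 0.03 m) and not (distance of screwdriver from where it was at the start of the episode above 0.03 m) and not (distance of solvent_can from where it was at the start of the episode above 0.03 m) and not (distance of paint_can from where it was at the start of the episode above 0.03 m) and not (distance of tape_roll from where it was at the start of the episode above 0.03 m) and not (distance of bench_brush from where it was at the start of the episode above 0.03 m)); the robot touches nothing.
It fails at once if the square key is pressed before both clamps are down (value of joint square_key above 0.003 m and value of joint any of long_clamp, short_clamp below 0.62 rad).
It fails at once if the round key is pressed (value of joint round_key above 0.003 m).
It fails at once if the panel is lifted or shoved out of its nest (moved more than 15 mm) (distance of panel from where it was at the start of the episode above 0.015 m).
It fails at once if a bystander is lifted, carried or knocked away (moved more than 40 mm) (distance of any of bit_block, setup_block, screwdriver, solvent_can, paint_can, tape_roll, bench_brush from where it was at the start of the episode above 0.04 m).
It also fails if it takes over 48 s, if anything falls off the work surface, if the arm or the gripper's body presses on something with over 40 N, if the wrist force passes 120 N, or if a joint passes its speed limit or range.

## Working session

There is one attempt and no reset: what is moved stays moved. The work goes in short steps, Python scripts to look and compute and a shell command to move; the robot and the scene stay as the last step left them, time stands still between calls to the robot, and variables do not carry over. Pictures are saved under pics/ and viewed, at most 10 in all, crops included, and the job is handed in when it is done.

```bash
mkdir -p pics
cat > h.py <<'E'
from workcell import *
import numpy as np, cv2
def ray(m,u,v,T=None):
    T=np.array(m["T"] if T is None else T)
    k=m.get("dist",m.get("distortion"))
    K=np.array([[m["fx"],0,m["cx"]],[0,m["fy"],m["cy"]],[0,0,1.]])
    p=cv2.undistortPoints(np.array([[[u,v]]],float),K,np.array(k,float) if k is not None else None)[0,0]
    return T[:3,3],T[:3,:3]@np.array([p[0],-p[1],-1])
def at_z(m,u,v,z,T=None):
    o,d=ray(m,u,v,T); return o+d*(z-o[2])/d[2]
def proj(m,P):
    T=np.array(m["T"]); c=T[:3,:3].T@(np.array(P)-T[:3,3])
    return np.array([m["cx"]+m["fx"]*c[0]/-c[2], m["cy"]+m["fy"]*-c[1]/-c[2]])
E
python3 - <<'E'
from h import *
for n in ("scene","side"):
    cv2.imwrite(f"pics/{n}0.png",cv2.cvtColor(cv2.resize(camera(n),(800,600),interpolation=cv2.INTER_CUBIC),cv2.COLOR_RGB2BGR)); m=camera_model(n); print(n,{k:(np.round(v,3).tolist() if not isinstance(v,str) else v) for k,v in m.items()})
s=get_state();print(s)
print(camera_model("wrist"))
E
```

```text
scene {'fx': 474.561, 'fy': 474.561, 'cx': 255.098, 'cy': 189.032, 'T': [[0.651, -0.541, 0.533, 1.347], [0.759, 0.466, -0.454, -0.702], [-0.003, 0.7, 0.714, 1.149], [0.0, 0.0, 0.0, 1.0]]}
side {'fx': 475.078, 'fy': 475.078, 'cx': 252.37, 'cy': 196.3, 'T': [[0.914, 0.266, -0.306, 0.161], [-0.405, 0.577, -0.709, -0.949], [-0.012, 0.772, 0.635, 0.924], [0.0, 0.0, 0.0, 1.0]]}
{'clock': 0.1, 'joint_positions': array([-1.35352742,  0.59206024,  0.04831765,  1.60973775, -0.03329414,
        0.942729  , -0.0336799 ]), 'dq': array([ 0.00127743, -0.0019974 ,  0.00204372, -0.00303475,  0.00042665,
       -0.00188464, -0.00244283]), 'joint_torque': array([ 4.39406169e-03, -5.50001156e+01,  1.55322332e+00, -1.98824841e+01,
        9.75042349e-03,  3.81521575e-03,  2.07136623e-05]), 'position': array([0.221469  , 0.68955615, 0.24421552]), 'tcp_rot': array([ 1.54714604e-01,  9.87958632e-01, -1.06007990e-03, -9.91372175e-05]), 'contact_force': array([ 0.11175891, -0.597264  , -0.04848162]), 'torque': array([-0.01217367, -0.02791499, -0.07443458]), 'grasp_force': 0.0, 'finger_gap': 0.9993802269822374}
{'fx': 309.61481069757855, 'fy': 309.61481069757855, 'cx': 254.33500360292948, 'cy': 193.64325099232389, 'T_tool_cam': array([[ 2.70695127e-04,  9.44736269e-01,  3.27831220e-01,
         8.55299854e-02],
       [ 9.99999963e-01, -2.64806980e-04, -6.26003775e-05,
         3.63713716e-04],
       [ 2.76711483e-05,  3.27831225e-01, -9.44736306e-01,
        -1.28408094e-01],
       [ 0.00000000e+00,  0.00000000e+00,  0.00000000e+00,
         1.00000000e+00]])}
```

View pics/scene0.png

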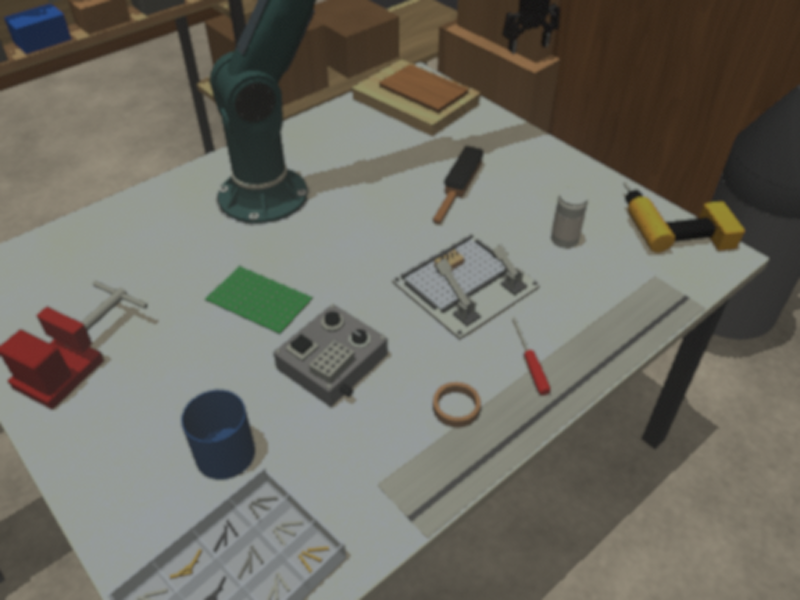

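View pics/side0.png

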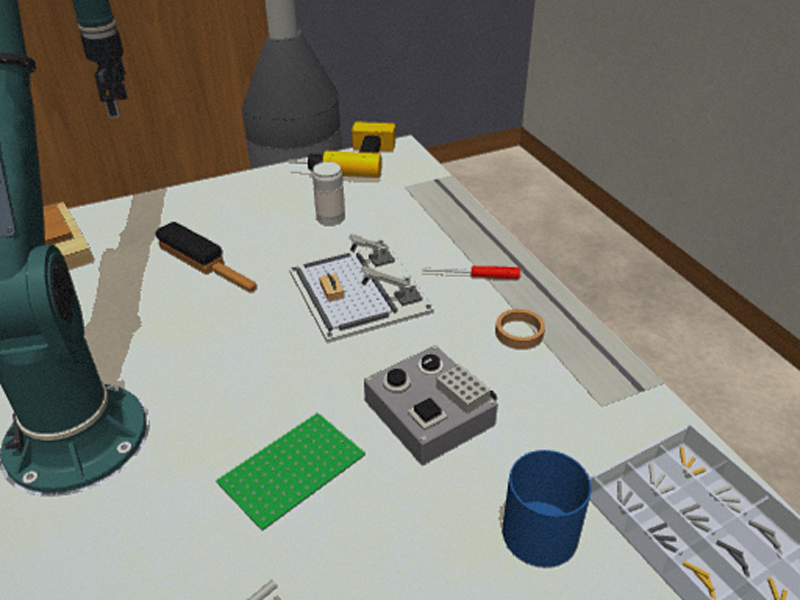

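The side view shows the fixture at (360,290), with clamps at (375,250) and (390,282). On the control box at (430,405), the square key is at (428,410), the round key at (397,378), and a dial behind them at (430,362). Next I'll check enlarged crops.

Run:
```python
from h import *
A=cv2.imread("pics/scene0.png");
def c(n,u,v,w,h,s):
    I=cv2.cvtColor(camera(n),cv2.COLOR_RGB2BGR); return cv2.resize(I[v:v+h,u:u+w],(w*s,h*s),interpolation=cv2.INTER_CUBIC)
# each crop 100x75 native x4
a=c("side",180,145,100,75,4);b=c("side",225,215,100,75,4);d=c("scene",248,145,100,75,4);e=c("scene",165,190,100,75,4)
cv2.imwrite("pics/crops.png",np.vstack([np.hstack([a,b]),np.hstack([d,e])]))
```

```text
(no output)
```

View pics/crops.png

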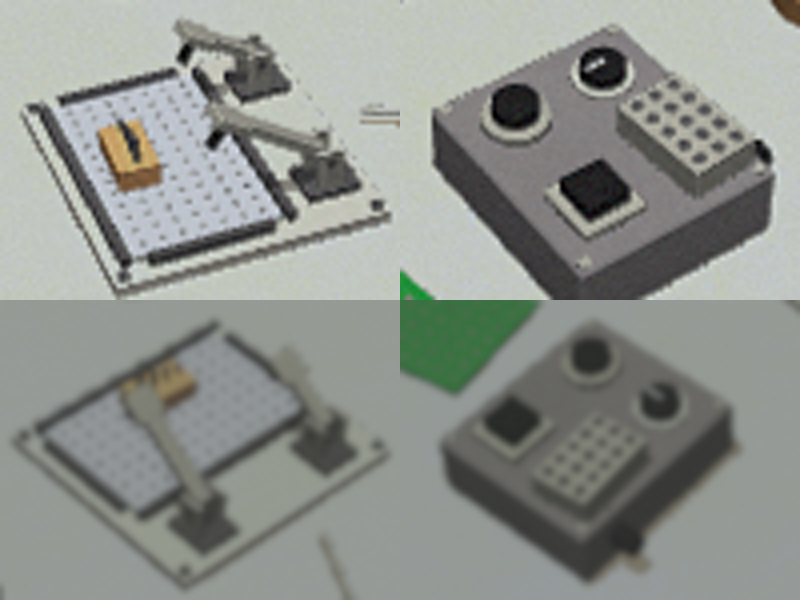

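Candidates in the crops: the clamp by the box (tip (215,120), hinge (325,145)) is clearly the longer one. The clamp at (185,30)–(260,50) is shorter. The square key is at crop (597,185), the round key at (515,103), and the dial with a white mark at (603,65). Next I'll fit the poses.

```bash
cat > fit.py <<'E'
from h import *
from scipy.optimize import least_squares
M={n:camera_model(n) for n in("side","scene")}
off={"a":("side",180,145,0,0),"b":("side",225,215,400,0),"d":("scene",248,145,0,300),"e":("scene",165,190,400,300)}
def px(k,u,v):
    n,U,V,ou,ov=off[k]; return n,np.array([U+(u-ou+.5)/4-.5,V+(v-ov+.5)/4-.5])
def W(p,L): c,s=np.cos(p[2]),np.sin(p[2]); return np.array([p[0]+c*L[0]-s*L[1],p[1]+s*L[0]+c*L[1],L[2]])
def fit(obs,x0,extra=0):
    def r(p):
        return np.concatenate([proj(M[n],W(p,L(p) if callable(L) else L))-q for (n,q),L in obs])
    s=least_squares(r,x0,loss="soft_l1"); return s.x,r(s.x).reshape(-1,2)
E
python3 - <<'E'
from fit import *
F=[(px("a",120,288),(-.11,-.12,.012)),(px("a",390,213),(.11,-.12,.012)),(px("a",22,107),(-.11,.12,.012)),
(px("d",15,440),(-.11,-.12,.012)),(px("d",185,586),(.11,-.12,.012)),(px("d",388,453),(.11,.12,.012))]
x0=at_z(M["side"],225,184,.02); print(x0)
p,r=fit(F,[x0[0],x0[1],0]);print("fixture",p.round(4),r.round(1).tolist())
B=[(px("b",432,110),(-.075,.085,.055)),(px("b",612,25),(.075,.085,.055)),(px("b",775,175),(.075,-.085,.055)),(px("b",580,272),(-.075,-.085,.055)),
(px("e",445,445),(-.075,-.085,.055)),(px("e",595,320),(-.075,.085,.055)),(px("e",737,408),(.075,.085,.055)),(px("e",588,540),(.075,-.085,.055)),
(px("b",597,182),(-.035,-.043,.075)),(px("b",514,101),(-.035,.043,.075)),(px("e",511,416),(-.035,-.043,.075)),(px("e",590,353),(-.035,.043,.075))]
x0=at_z(M["side"],275,258,.055)
b,r=fit(B,[x0[0],x0[1],0]);print("box",b.round(4),r.round(1).tolist())
print("square",W(b,(-.035,-.043,.075)),"round",W(b,(-.035,.043,.075)))
# clamps: unknown hinge x (hx), hinge y centre, angles
cl=dict(
 l_tip=[(px("a",215,112)),(px("d",143,393))], s_tip=[(px("a",184,28)),(px("d",287,356))],
 l_h=[(px("a",322,140)),(px("d",203,495))], s_h=[(px("a",262,48)),(px("d",324,420))])
def tri(o):
    A=[];bb=[]
    for n,q in o:
        c,d=ray(M[n],*q); d/=np.linalg.norm(d); P=np.eye(3)-np.outer(d,d); A.append(P); bb.append(P@c)
    X=np.linalg.lstsq(np.vstack(A),np.hstack(bb),rcond=None)[0]
    c,s=np.cos(p[2]),np.sin(p[2]); d=X[:2]-p[:2]
    return X.round(4),np.round([c*d[0]+s*d[1],-s*d[0]+c*d[1]],4)
for k,o in cl.items(): print(k,*tri(o))
E
```

```text
[0.5442569  0.15010449 0.02      ]
fixture [ 0.5626  0.1552 -0.0164] [[-0.5, -0.1], [1.2, -1.0], [-0.1, -0.2], [-1.7, -0.3], [-0.4, 0.4], [0.7, -0.4]]
box [ 0.5459 -0.1943  0.1775] [[-1.1, -0.9], [0.7, -1.9], [0.6, -1.7], [0.4, 0.6], [-2.0, -0.4], [-1.0, -0.8], [-0.5, -0.6], [-1.2, 1.2], [-0.5, -0.7], [0.3, -1.0], [0.2, 0.6], [0.1, -0.1]]
square [ 0.51904402 -0.24281024  0.075     ] round [ 0.5038571 -0.1581618  0.075    ]
l_tip [0.5521 0.0947 0.1002] [-0.0095 -0.0607]
s_tip [0.5817 0.2339 0.0794] [0.0178 0.079 ]
l_h [0.6344 0.0865 0.0529] [ 0.0729 -0.0676]
s_h [0.6408 0.219  0.0545] [0.0771 0.0651]
```

Long clamp: hinge about (0.636, 0.085), on the -y side. Level pads: long about (0.544, 0.086), short about (0.581, 0.225). Square key: (0.519, -0.243). The sizes agree with the description, so I'll shut the gripper and move over.

```bash
R='x'; python3 -m jog '[[[0.3,-0.4,0],0.1,-1],[[0.5,-0.8,0],0.2,-1],[[0.6,-1,0],0.3,-1],[[0.6,-1,0],0.4,-1]]'
python3 -m jog '[[[0.3,-0.4,0],0,-1],[[0.5,-0.8,0],0,-1],[[0.6,-1,0],0,-1],[[0.6,-1,0],0,-1]]'
python3 -m jog '[[[0.3,-0.4,0],0,-1],[[0.5,-0.8,0],0,-1],[[0.6,-1,0],0,-1],[[0.6,-1,0],0,-1]]'
python3 -m jog '[[[0.3,-0.4,0],0,-1],[[0.5,-0.8,0],0,-1],[[0.6,-1,0],0,-1],[[0.6,-1,0],0,-1]]'
python3 -m jog '[[[0.3,-0.4,0],0,-1],[[0.5,-0.8,0],0,-1],[[0.6,-1,0],0,-1],[[0.6,-1,0],0,-1],[[0.6,-1,0],0,-1]]'
```

```text
clock: 0.63
position: [0.2884, 0.5815, 0.2448]
tcp_rot: [0.001, 1.0, -0.004, 0.002]
contact_force: [0.8, -1.1, -0.0]
finger_gap: 0.454
grasp_force: 0.0
clock: 0.97
position: [0.3473, 0.4813, 0.245]
tcp_rot: [0.004, 1.0, -0.004, 0.001]
contact_force: [1.0, -0.2, -0.9]
finger_gap: 0.001
grasp_force: 0.0
clock: 1.3
position: [0.4062, 0.3816, 0.2451]
tcp_rot: [0.004, 1.0, -0.003, 0.001]
contact_force: [-0.1, 0.2, -0.4]
finger_gap: 0.003
grasp_force: 0.0
clock: 1.63
position: [0.4657, 0.282, 0.2454]
tcp_rot: [0.004, 1.0, -0.002, 0.001]
contact_force: [0.8, -1.1, -0.3]
finger_gap: 0.001
grasp_force: 0.0
clock: 2.05
position: [0.5228, 0.1881, 0.2454]
tcp_rot: [0.001, 1.0, -0.0, 0.0]
contact_force: [-0.2, 0.6, 1.4]
finger_gap: -0.002
grasp_force: 0.0
```

```bash
python3 -m jog '[[[0.1,-0.4,0],0,-1],[[0.3,-0.8,0],0,-1],[[0.3,-1,0],0,-1],[[0.3,-1,0],0,-1],[[0.3,-1,0],0,-1]]'
cat >> h.py <<'E'
from scipy.spatial.transform import Rotation as Ro
def wristT():
    s=get_state(); T=np.eye(4); T[:3,:3]=Ro.from_quat(s["tcp_rot"]).as_matrix(); T[:3,3]=s["position"]
    return T@np.array(camera_model("wrist")["T_tool_cam"])
E
python3 - <<'E'
from h import *
T=wristT(); np.save("w1.npy",T); I=camera("wrist"); m=dict(camera_model("wrist"),T=T)
I=cv2.resize(cv2.cvtColor(I,cv2.COLOR_RGB2BGR),(768,576),interpolation=cv2.INTER_CUBIC)
def W(p,L): c,s=np.cos(p[2]),np.sin(p[2]); return np.array([p[0]+c*L[0]-s*L[1],p[1]+s*L[0]+c*L[1],L[2]])
p=(.5626,.1552,-.0164)
for L in [(.075,-.07,.044),(.075,.07,.044),(-.017,-.07,.049),(.11,-.12,.012),(-.11,-.12,.012),(.11,.12,.012)]:
    q=proj(m,W(p,L))*1.5; print(L,q.round()); cv2.circle(I,tuple(int(a) for a in q),4,(0,0,255),1)
cv2.imwrite("pics/w1.png",I); print(get_state()["position"],T[:3,3])
E
```

```text
clock: 2.47
position: [0.5514, 0.0907, 0.2452]
tcp_rot: [-0.001, 1.0, 0.0, -0.0]
contact_force: [0.4, 1.1, -0.2]
finger_gap: -0.001
grasp_force: 0.0
(0.075, -0.07, 0.044) [372. 357.]
(0.075, 0.07, 0.044) [548. 360.]
(-0.017, -0.07, 0.049) [373. 245.]
(0.11, -0.12, 0.012) [315. 375.]
(-0.11, -0.12, 0.012) [307. 107.]
(0.11, 0.12, 0.012) [587. 380.]
[0.55121596 0.0923237  0.24525633] [0.46613729 0.09114078 0.37368494]
```

View pics/w1.png

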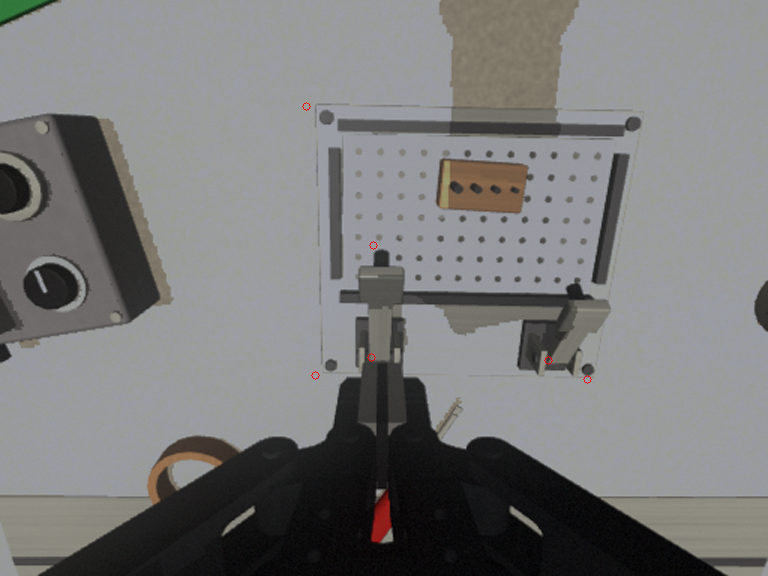

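Wrist view: fixture corners are at (316,104), (641,110), (322,372) and (600,377). The long pad top is at about (381,290) and the bit block is clear of both arms. My estimate is about 4 mm too far to -y, so I'll refit from this view.

Run:
```python
from fit import *
M["w"]=dict(camera_model("wrist"),T=np.load("w1.npy"))
g=lambda u,v:("w",np.array([u,v])/1.5)
F=[(g(316,104),(-.11,-.12,.012)),(g(641,110),(-.11,.12,.012)),(g(322,373),(.11,-.12,.012)),(g(600,377),(.11,.12,.012))]
p,r=fit(F,[.56,.155,0]);print(p.round(4),r.round(1).tolist())
for n,L in dict(lh=(.075,-.07,.044),sh=(.075,.07,.044),lp=(-.017,-.07,.049),sp=(.017,.07,.049)).items(): print(n,W(p,L).round(4))
print("pad tip end edge",at_z(M["w"],381/1.5,277/1.5,.1),at_z(M["w"],381/1.5,303/1.5,.085), "short",at_z(M["w"],590/1.5,303/1.5,.08),"hinges",at_z(M["w"],380/1.5,355/1.5,.044),at_z(M["w"],560/1.5,362/1.5,.044))
```

```text
[ 0.5603  0.1616 -0.0126] [[-0.7, 0.1], [3.1, -0.3], [0.6, 0.4], [-3.1, 0.1]]
lh [0.6345 0.0906 0.044 ]
sh [0.6362 0.2306 0.044 ]
lp [0.5425 0.0918 0.049 ]
sp [0.5782 0.2314 0.049 ]
pad tip end edge [0.55214402 0.09109011 0.1       ] [0.57494785 0.09112679 0.085     ] short [0.57648257 0.2323259  0.08      ] hinges [0.63424726 0.09043116 0.044     ] [0.64007301 0.23329903 0.044     ]
```

```bash
python3 -m jog '[[[0.08,0,-0.4],0,-1],[[0.08,0,-0.8],0,-1],[[0.08,0,-1],0,-1],[[0.08,0,-1.0],0,-1]]'
python3 -m jog '[[[0,0,-0.1],0,-1],[[0,0,-0.2],0,-1],[[0,0,-0.3],0,-1],[[0,0,-0.4],0,-1],[[-0.02,0,-0.45],0,-1],[[-0.05,0,-0.5],0,-1],[[-0.05,0,-0.5],0,-1]]'
```

```text
clock: 2.85
position: [0.5556, 0.0932, 0.141]
tcp_rot: [-0.004, 1.0, -0.0, -0.005]
contact_force: [-0.2, 0.1, -0.4]
finger_gap: 0.0
grasp_force: 0.0
clock: 3.43
position: [0.5548, 0.0905, 0.0948]
tcp_rot: [-0.002, 1.0, 0.0, 0.0]
contact_force: [0.4, 0.1, 1.2]
finger_gap: -0.003
grasp_force: 0.2
```

```bash
python3 -m jog '[[[0,0,-0.05],0,-1],[[-0.02,0,-0.1],0,-1],[[-0.05,0,-0.15],0,-1],[[-0.07,0,-0.2],0,-1],[[-0.1,0,-0.25],0,-1],[[-0.1,0,-0.28],0,-1],[[-0.1,0,-0.28],0,-1]]'
```

```text
clock: 4.02
position: [0.5434, 0.09, 0.0663]
tcp_rot: [-0.002, 1.0, -0.0, -0.001]
contact_force: [0.4, -0.3, 0.1]
finger_gap: 0.003
grasp_force: 0.0
```

Force is low, so I'll look before continuing.

Run:
```python
from h import *
I=cv2.cvtColor(camera("side"),cv2.COLOR_RGB2BGR)[115:215,160:290]
J=cv2.cvtColor(camera("scene"),cv2.COLOR_RGB2BGR)[125:225,235:365]
cv2.imwrite("pics/s2.png",np.hstack([cv2.resize(X,(400,308),interpolation=cv2.INTER_CUBIC) for X in(I,J)]))
```

```text
(no output)
```

View pics/s2.png

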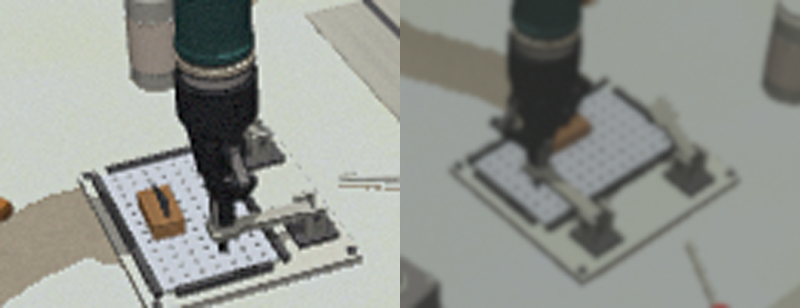

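The long arm is down, near level, with the fingers on the pad at left crop (220,232). I'll press to the stop until the force rises.

```bash
python3 -m jog '[[[0,0,-0.02],0,-1],[[0,0,-0.04],0,-1],[[0,0,-0.05],0,-1],[[0,0,-0.05],0,-1]]'
python3 -m jog '[[[0,0,-0.01],0,-1],[[0,0,-0.02],0,-1],[[0,0,-0.02],0,-1],[[0,0,-0.02],0,-1]]'
```

```text
clock: 4.45
position: [0.5432, 0.09, 0.0629]
tcp_rot: [-0.002, 1.0, -0.0, -0.002]
contact_force: [-3.7, 0.7, 10.3]
finger_gap: 0.004
grasp_force: 5.2
clock: 4.78
position: [0.5433, 0.09, 0.0627]
tcp_rot: [-0.002, 1.0, -0.0, -0.001]
contact_force: [-5.6, -0.9, 25.7]
finger_gap: -0.003
grasp_force: 12.7
```

Hard stop at tip height 49 mm, so the long arm is level. Next the short clamp, at (0.588, 0.232).

```bash
python3 -m jog '[[[0,0,0.3],0,-1],[[0,0,0.7],0,-1],[[0,0,1],0,-1],[[0.2,0.3,1],0,-1],[[0.4,0.7,1],0,-1],[[0.45,1,1],0,-1],[[0.45,1,1],0,-1],[[0.45,1,1],0,-1]]'
python3 -m jog '[[[0,0.4,0],0,-1],[[0,0.42,-0.1],0,-1],[[0,0.42,-0.3],0,-1],[[0,0.42,-0.4],0,-1],[[0,0.42,-0.4],0,-1],[[0,0.42,-0.4],0,-1]]'
```

```text
clock: 5.45
position: [0.5894, 0.1938, 0.16]
tcp_rot: [-0.004, 1.0, 0.001, -0.0]
contact_force: [0.5, -1.1, -0.4]
finger_gap: 0.004
grasp_force: 0.0
clock: 5.95
position: [0.589, 0.2301, 0.1195]
tcp_rot: [-0.001, 1.0, -0.001, -0.001]
contact_force: [0.1, -0.3, 0.3]
finger_gap: 0.0
grasp_force: 0.0
```

```bash
python3 -m jog '[[[0,0,-0.1],0,-1],[[0,0.02,-0.2],0,-1],[[0,0.02,-0.25],0,-1],[[0,0.02,-0.3],0,-1],[[-0.03,0.02,-0.35],0,-1],[[-0.05,0.02,-0.4],0,-1],[[-0.07,0.02,-0.4],0,-1]]'
python3 -m jog '[[[-0.02,0,-0.04],0,-1],[[-0.03,0,-0.08],0,-1],[[-0.03,0,-0.12],0,-1],[[-0.03,0,-0.15],0,-1],[[-0.03,0,-0.16],0,-1],[[-0.03,0,-0.16],0,-1]]'
```

```text
clock: 6.53
position: [0.5841, 0.2345, 0.08]
tcp_rot: [-0.002, 1.0, 0.0, 0.001]
contact_force: [1.8, 0.6, 1.7]
finger_gap: -0.005
grasp_force: 1.0
clock: 7.03
position: [0.5792, 0.2344, 0.0638]
tcp_rot: [-0.002, 1.0, -0.0, -0.001]
contact_force: [1.7, 0.1, 2.6]
finger_gap: 0.003
grasp_force: 1.2
```

```bash
python3 -m jog '[[[0,0,-0.01],0,-1],[[0,0,-0.02],0,-1],[[0,0,-0.03],0,-1],[[0,0,-0.03],0,-1]]'
python3 -m jog '[[[0,0,0.3],0,-1],[[0,0,0.7],0,-1],[[0,0,1],0,-1],[[0,0,1],0,-1],[[0,0,1],0,-1]]'
python3 - <<'E'
from h import *
I=cv2.cvtColor(camera("side"),cv2.COLOR_RGB2BGR)[115:215,160:290]
T=wristT(); np.save("w2.npy",T);J=cv2.cvtColor(camera("wrist"),cv2.COLOR_RGB2BGR)
cv2.imwrite("pics/s3.png",np.hstack([cv2.resize(I,(400,308),interpolation=cv2.INTER_CUBIC),cv2.resize(J,(400,308))]))
E
```

```text
clock: 7.37
position: [0.5791, 0.2344, 0.063]
tcp_rot: [-0.002, 1.0, -0.0, -0.001]
contact_force: [-0.9, 0.2, 15.3]
finger_gap: -0.005
grasp_force: 7.8
clock: 7.78
position: [0.5788, 0.2344, 0.1623]
tcp_rot: [-0.002, 1.0, 0.0, -0.0]
contact_force: [-0.6, 0.4, 0.2]
finger_gap: 0.002
grasp_force: 0.0
```

View pics/s3.png

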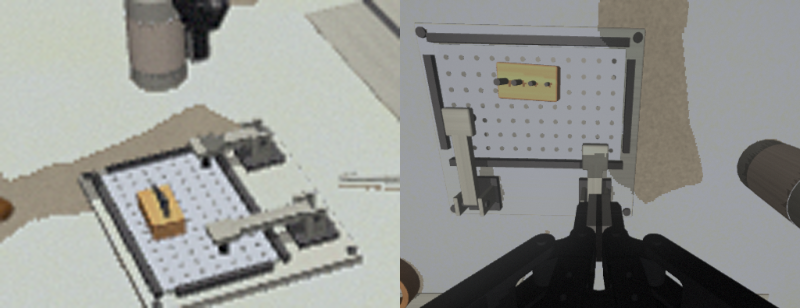

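Both arms are level and the panel and block are undisturbed. Next I'll travel to the control box.

```bash
python3 -m jog '[[[0,-0.3,0.3],0,-1],[[0,-0.7,0.5],0,-1],[[-0.1,-1,0.6],0.1,-1],[[-0.1,-1,0.6],0.22,-1]]'
python3 -m jog '[[[-0.1,-0.4,0],0,-1],[[-0.2,-0.8,0],0,-1],[[-0.2,-1,0],0,-1]]'
python3 -m jog '[[[-0.1,-0.4,0],0,-1],[[-0.2,-0.8,0],0,-1],[[-0.2,-1,0],0,-1]]'
python3 -m jog '[[[-0.1,-0.4,0],0,-1],[[-0.1,-0.8,0],0,-1],[[-0.1,-1,0],0,-1]]'
python3 -m jog '[[[0,-0.4,0],0,-1],[[0,-0.7,0],0,-1],[[0,-0.7,0],0,-1],[[0,-0.7,0],0,-1],[[0,-0.7,0],0,-1]]'
python3 - <<'E'
from h import *
T=wristT(); np.save("w3.npy",T);J=cv2.cvtColor(camera("wrist"),cv2.COLOR_RGB2BGR)
m=dict(camera_model("wrist"),T=T); J=cv2.resize(J,(768,576),interpolation=cv2.INTER_CUBIC)
for P in [(.519,-.2428,.075),(.5039,-.1582,.075)]:
    q=proj(m,P)*1.5; print(q); cv2.circle(J,tuple(int(a) for a in q),4,(0,0,255),1)
cv2.imwrite("pics/w3.png",J)
E
```

```text
clock: 8.22
position: [0.5679, 0.1246, 0.2212]
tcp_rot: [-0.085, 0.996, -0.003, -0.002]
contact_force: [-0.2, -1.2, -0.3]
finger_gap: -0.0
grasp_force: 0.0
clock: 8.47
position: [0.5448, 0.0288, 0.2187]
tcp_rot: [-0.086, 0.996, -0.001, -0.005]
contact_force: [-0.1, -0.9, -0.8]
finger_gap: -0.003
grasp_force: 0.0
clock: 8.72
position: [0.5246, -0.071, 0.2188]
tcp_rot: [-0.085, 0.996, -0.001, -0.005]
contact_force: [-0.6, -0.3, 0.2]
finger_gap: 0.003
grasp_force: 0.0
clock: 8.97
position: [0.5164, -0.1707, 0.2191]
tcp_rot: [-0.085, 0.996, -0.0, -0.003]
contact_force: [-0.2, -1.0, -0.4]
finger_gap: -0.003
grasp_force: 0.0
clock: 9.38
position: [0.5183, -0.2345, 0.2194]
tcp_rot: [-0.088, 0.996, 0.001, -0.002]
contact_force: [0.3, 0.3, -0.5]
finger_gap: -0.002
grasp_force: 0.0
[366.02977134 275.64475018]
[505.72111421 275.53270637]
```

View pics/w3.png

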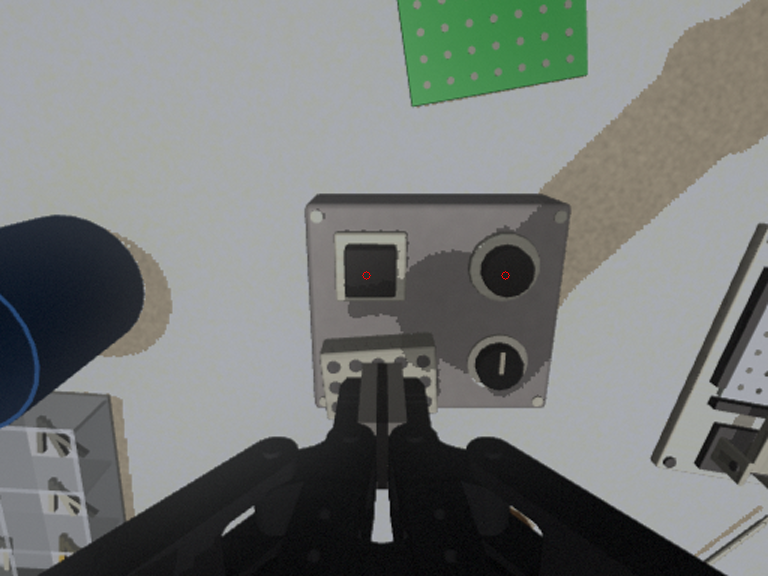

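The square key top is centred at about (371,272), the round key at (506,270), and the dial is behind at (498,365). The key works out at about (0.517, -0.240), so I'll go down on it.

```bash
python3 -m jog '[[[-0.01,-0.05,-0.3],0,-1],[[-0.01,-0.05,-0.6],0,-1],[[-0.01,-0.05,-0.9],0,-1],[[-0.01,-0.05,-1],0,-1],[[-0.01,-0.05,-1],0,-1],[[-0.01,-0.05,-1],0,-1]]'
python3 -m jog '[[[0,0,-0.1],0,-1],[[0,0,-0.2],0,-1],[[0,0,-0.25],0,-1],[[0,0,-0.25],0,-1]]'
```

```text
clock: 9.93
position: [0.5189, -0.2395, 0.1213]
tcp_rot: [-0.089, 0.996, 0.0, -0.0]
contact_force: [-0.5, 0.4, -0.2]
finger_gap: 0.002
grasp_force: 0.0
clock: 10.27
position: [0.5181, -0.2404, 0.0955]
tcp_rot: [-0.088, 0.996, 0.0, -0.001]
contact_force: [-0.9, 0.2, 0.3]
finger_gap: -0.0
grasp_force: 0.0
```

```bash
python3 -m jog '[[[-0.01,0,-0.05],0,-1],[[-0.01,0,-0.09],0,-1],[[-0.01,0,-0.12],0,-1],[[-0.01,0,-0.14],0,-1],[[-0.01,0,-0.14],0,-1]]'
python3 -m jog '[[[0,0,-0.01],0,-1],[[0,0,-0.01],0,-1],[[0,0,-0.01],0,-1],[[0,0,-0.01],0,-1],[[0,0,-0.01],0,-1],[[0,0,-0.01],0,-1],[[0,0,-0.01],0,-1]]'
```

```text
clock: 10.68
position: [0.5179, -0.241, 0.0831]
tcp_rot: [-0.088, 0.996, -0.0, 0.0]
contact_force: [-1.7, 0.4, 6.2]
finger_gap: 0.001
grasp_force: 3.3
clock: 11.27
position: [0.5179, -0.241, 0.083]
tcp_rot: [-0.088, 0.996, -0.0, 0.0]
contact_force: [-2.1, 1.5, 14.6]
finger_gap: -0.001
grasp_force: 6.9
```

The key was at its stop (14.6 N, tip at 69 mm) and held for over 0.5 s. Releasing it now.

```bash
python3 -m jog '[[[0,0,0.1],0,-1],[[0,0,0.4],0,-1],[[0,0,0.8],0,-1],[[0,0,1],0,-1],[[0,0,1],0,-1],[[0,0,1],0,-1],[[0,0,1],0,-1]]'
python3 - <<'E'
from h import *
c=lambda n,a,b,w,h:cv2.resize(cv2.cvtColor(camera(n),cv2.COLOR_RGB2BGR)[b:b+h,a:a+w],(400,300),interpolation=cv2.INTER_CUBIC)
cv2.imwrite("pics/end.png",np.hstack([c("side",170,130,120,90),cv2.resize(cv2.cvtColor(camera("wrist"),cv2.COLOR_RGB2BGR),(400,300))]))
E
```

```text
clock: 11.85
position: [0.517, -0.2404, 0.1807]
tcp_rot: [-0.088, 0.996, 0.0, -0.001]
contact_force: [-1.1, -0.3, -0.9]
finger_gap: -0.005
grasp_force: 0.0
```

View pics/end.png

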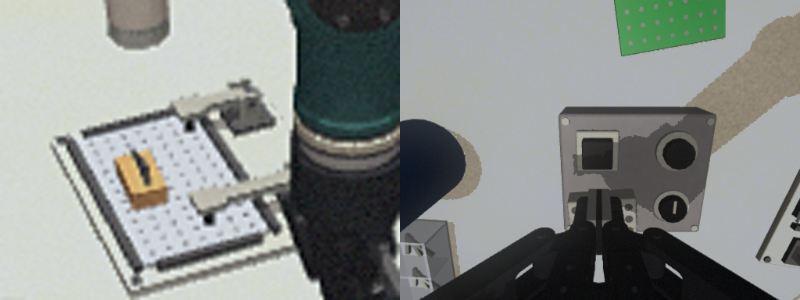

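Both clamps are level, the keys are out, and nothing else appears to have moved.

```bash
python3 -c "from workcell import *; print(sign_off())"
```

```text
the job is handed in; nothing more can be done
None
```

I pushed the long clamp and then the short clamp down level, held the square key in for over half a second and released it, then handed the job in at about 12 s; no verdict came back.

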